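Find the rocking corner of a modelling board and shim it

TASK

One corner of the sculptor's modelling board rocks. Press down on the board's corners with closed fingertips to find the one that gives, press that corner's red shim tab down flat, then press firmly (about 10 N) on the same corner again to prove that it is now carried. Leave the other three shim tabs standing, never lift or shift the board, and leave the jars, tubes and tools where they are.

Things in the scene. Friction and masses are not known exactly. Their poses are not given: they have to be found in the camera images.
- board: Loose plywood board, 200 x 200 x 14 mm, 0.7-0.9 kg, on four posts; origin at the centre of its underside (46.5 mm up), x, y along its edges, z up. A clay torso, 60 mm tall, is fixed at its centre. Three posts are solid; one, of the same look, at any corner, is sprung: that corner starts to sink at about 3 N, stops about 6 mm down at about 5 N, and springs back when released.
- corner_near_left (a point): Where to press the near left corner of the board: on its top face, 60.5 mm above the table at rest, near its post; (near/far: -/+78 mm along the board's x, left/right: +/-64 mm along its y). Moves with the board.
- corner_near_right (a point): Where to press the near right corner of the board: on its top face, 60.5 mm above the table at rest, near its post; (near/far: -/+78 mm along the board's x, left/right: +/-64 mm along its y). Moves with the board.
- corner_far_left (a point): Where to press the far left corner of the board: on its top face, 60.5 mm above the table at rest, near its post; (near/far: -/+78 mm along the board's x, left/right: +/-64 mm along its y). Moves with the board.
- corner_far_right (a point): Where to press the far right corner of the board: on its top face, 60.5 mm above the table at rest, near its post; (near/far: -/+78 mm along the board's x, left/right: +/-64 mm along its y). Moves with the board.
- shim_near_left (a joint): Hinge of the near left corner's shim, a red steel tab 38 mm wide beside that corner. About 0 rad: standing up at 45 degrees (start); 0.785 rad: flat, against its stop. Stiff (2 to 3 N on the tab), stays where it is left. Flat, it has swung a roller under that corner, 1.5 mm below the board, which carries the corner if it sinks.
- shim_near_right (a joint): Hinge of the near right corner's shim, a red steel tab 38 mm wide beside that corner. About 0 rad: standing up at 45 degrees (start); 0.785 rad: flat, against its stop. Stiff (2 to 3 N on the tab), stays where it is left. Flat, it has swung a roller under that corner, 1.5 mm below the board, which carries the corner if it sinks.
- shim_far_left (a joint): Hinge of the far left corner's shim, a red steel tab 38 mm wide beside that corner. About 0 rad: standing up at 45 degrees (start); 0.785 rad: flat, against its stop. Stiff (2 to 3 N on the tab), stays where it is left. Flat, it has swung a roller under that corner, 1.5 mm below the board, which carries the corner if it sinks.
- shim_far_right (a joint): Hinge of the far right corner's shim, a red steel tab 38 mm wide beside that corner. About 0 rad: standing up at 45 degrees (start); 0.785 rad: flat, against its stop. Stiff (2 to 3 N on the tab), stays where it is left. Flat, it has swung a roller under that corner, 1.5 mm below the board, which carries the corner if it sinks.
- tab_near_left (a point): Point on top of the near left red tab, 68 mm from its hinge, 15 mm from its free end; start: 68 mm up and 136 mm to +y of the board's centre line; flat: 21 mm up, 158 mm out. Hinge: parallel to board x, 18 mm up, 90 mm out; tab centre 78 mm from the board's centre in x. A finger coming down 142 mm out meets it about 70 mm up and has it flat at 21 mm. Frame top: 10 mm up.
- tab_near_right (a point): Point on top of the near right red tab, 68 mm from its hinge, 15 mm from its free end; start: 68 mm up and 136 mm to -y of the board's centre line; flat: 21 mm up, 158 mm out. Hinge: parallel to board x, 18 mm up, 90 mm out; tab centre 78 mm from the board's centre in x. A finger coming down 142 mm out meets it about 70 mm up and has it flat at 21 mm. Frame top: 10 mm up.
- tab_far_left (a point): Point on top of the far left red tab, 68 mm from its hinge, 15 mm from its free end; start: 68 mm up and 136 mm to +y of the board's centre line; flat: 21 mm up, 158 mm out. Hinge: parallel to board x, 18 mm up, 90 mm out; tab centre 78 mm from the board's centre in x. A finger coming down 142 mm out meets it about 70 mm up and has it flat at 21 mm. Frame top: 10 mm up.
- tab_far_right (a point): Point on top of the far right red tab, 68 mm from its hinge, 15 mm from its free end; start: 68 mm up and 136 mm to -y of the board's centre line; flat: 21 mm up, 158 mm out. Hinge: parallel to board x, 18 mm up, 90 mm out; tab centre 78 mm from the board's centre in x. A finger coming down 142 mm out meets it about 70 mm up and has it flat at 21 mm. Frame top: 10 mm up.
- pigment_jar: Blue jar with white lid, 34 mm across, 45 mm tall, standing on the frame between the two left tabs; bystander, leave alone. Origin at its underside.
- ochre_jar: Yellow jar with black lid, 34 mm across, 45 mm tall, standing on the frame between the two right tabs; bystander, leave alone. Origin at its underside.
- paint_tin: Open yellow tin, 80 mm across, 85 mm tall; bystander, leave alone. Origin at its underside.
- red_tube: Paint tube with a red band, 100 mm long, 22 mm thick, lying; bystander, leave alone. Origin at its underside.
- green_tube: Paint tube with a green band, 100 mm long, 22 mm thick, lying; bystander, leave alone. Origin at its underside.
- brush: Paint brush, lying; bystander, leave alone. Origin at its underside.
- mallet: Small hammer, lying; bystander, leave alone. Origin at its underside.

How it is judged (in metres and radians):
On the way, in this order (a step that is already met when the one before it is completed fails the run):
1. the rocking corner has been pressed down by at least 4 mm with the fingers on the board, all shims still up (contact force between the fingers and board above 0.5 N and height (world z) of any of corner_near_left, corner_near_right, corner_far_left, corner_far_right below 0.0565 m and value of joint each of shim_near_left, shim_near_right, shim_far_left, shim_far_right below 0.25 rad), for 0.1 s.
2. exactly one shim is flat, the other three still up (((value of joint shim_near_left above 0.66 rad and value of joint each of shim_near_right, shim_far_left, shim_far_right below 0.25 rad) or (value of joint shim_near_right above 0.66 rad and value of joint each of shim_near_left, shim_far_left, shim_far_right below 0.25 rad) or (value of joint shim_far_left above 0.66 rad and value of joint each of shim_near_left, shim_near_right, shim_far_right below 0.25 rad) or (value of joint shim_far_right above 0.66 rad and value of joint each of shim_near_left, shim_near_right, shim_far_left below 0.25 rad))), for 0.1 s.
3. the board is pressed again at the corner with the flat shim, with at least 4 N; that shim carries it and the corner sinks less than 3 mm (((value of joint shim_near_left above 0.66 rad and value of joint each of shim_near_right, shim_far_left, shim_far_right below 0.25 rad and contact force between the fingers and board above 4 N and contact force between board and shim_near_left above 1 N and height (world z) of corner_near_left above 0.0575 m) or (value of joint shim_near_right above 0.66 rad and value of joint each of shim_near_left, shim_far_left, shim_far_right below 0.25 rad and contact force between the fingers and board above 4 N and contact force between board and shim_near_right above 1 N and height (world z) of corner_near_right above 0.0575 m) or (value of joint shim_far_left above 0.66 rad and value of joint each of shim_near_left, shim_near_right, shim_far_right below 0.25 rad and contact force between the fingers and board above 4 N and contact force between board and shim_far_left above 1 N and height (world z) of corner_far_left above 0.0575 m) or (value of joint shim_far_right above 0.66 rad and value of joint each of shim_near_left, shim_near_right, shim_far_left below 0.25 rad and contact force between the fingers and board above 4 N and contact force between board and shim_far_right above 1 N and height (world z) of corner_far_right above 0.0575 m))), for 0.2 s.
At the end, for the whole second after the job is handed in: Exactly one shim is flat (over 0.66 rad), the one at the corner that rocked, and the other three are up (under 0.25 rad); the board lies still on its posts, every corner within 2.5 mm of its height, moved less than 15 mm, tilted less than 0.03 rad (((value of joint shim_near_left above 0.66 rad and value of joint each of shim_near_right, shim_far_left, shim_far_right below 0.25 rad) or (value of joint shim_near_right above 0.66 rad and value of joint each of shim_near_left, shim_far_left, shim_far_right below 0.25 rad) or (value of joint shim_far_left above 0.66 rad and value of joint each of shim_near_left, shim_near_right, shim_far_right below 0.25 rad) or (value of joint shim_far_right above 0.66 rad and value of joint each of shim_near_left, shim_near_right, shim_far_left below 0.25 rad)) and height (world z) of each of corner_near_left, corner_near_right, corner_far_left, corner_far_right above 0.058 m and distance of board from where it was at the start of the episode below 0.015 m and angle between board's own z axis and vertical below 0.03 rad and linear speed of board below 0.01 m/s); the robot touches nothing.
It fails at once if a second shim is pushed down (value of joint each of shim_near_left, shim_near_right above 0.35 rad or value of joint each of shim_near_left, shim_far_left above 0.35 rad or value of joint each of shim_near_left, shim_far_right above 0.35 rad or value of joint each of shim_near_right, shim_far_left above 0.35 rad or value of joint each of shim_near_right, shim_far_right above 0.35 rad or value of joint each of shim_far_left, shim_far_right above 0.35 rad).
It fails at once if the board is lifted, tipped or shoved away (raised 12 mm, tilted 0.12 rad or moved 20 mm) (height (world z) of board above 0.0585 m or angle between board's own z axis and vertical above 0.12 rad or distance of board from where it was at the start of the episode above 0.02 m).
It fails at once if a bystander is moved by more than 25 mm (distance of any of pigment_jar, ochre_jar, paint_tin, red_tube, green_tube, brush, mallet from where it was at the start of the episode above 0.025 m).
It also fails if it takes over 64 s, if anything falls off the work surface, if the arm or the gripper's body presses on something with over 40 N, if the wrist force passes 120 N, or if a joint passes its speed limit or range.

ROBOT

A 6-joint arm with a two-finger parallel gripper is mounted at the origin on the work surface. World frame = base frame: x ahead of the robot, y to its left, z up, the work surface at z = 0. Lengths are in mm, angles in rad, forces in N, time in s.
With the tool pointing down it reaches from about 250 to 775 mm from the base axis. Payload 4 kg.
Tool frame: the origin (TCP) lies midway between the tips of the shut fingers; the grasp point (between the pads) lies 19 mm behind it; z points along the fingers, y is the line along which they close (so a half turn about z gives the same grasp; the last joint's range is limited). The gripper opens to 85 mm and grips with 20 to 120 N. Pads are 22 mm wide; open, the fingers measure 114 mm over their backs; the gripper's body (76 mm by 85 mm) begins 54 mm behind the grasp point. The pads swing forward as they close: fully open they stand 13 mm farther back than shut.
Start: joints at [1.2, 0.087, 1.371, -0, 1.684, -0.103], TCP at [145.544, 530.41, 231.341] pointing down, gripper open.
Joint ranges: [-3.1, 3.1], [-0.76, 2.03], [0.27, 2.55], [-1.08, 4.22], [0.17, 2.65], [-2.57, 2.57]. Speed limits (rad/s): [2.79, 2.79, 3.14, 3.14, 3.14, 3.14].

INTERFACE

Orientations are given as a unit quaternion [w, x, y, z].
In Python, from rig import sensors, eyes, job gives the robot as it stands.
- The arm moves only by the tool step_arm, never from a script. Its argument "commands" is a list of rows, each an object with "fingers": the opening, from -1 (shut) to 1 (fully open); "xyz": the shift along the tool's x, y, z in cm, a list of three; "rot": the turn, a rotation vector about the tool's x, y, z in degrees, a list of three. In form: [{"fingers": fingers, "xyz": [dx, dy, dz], "rot": [rx, ry, rz]}, ...]. A call has 1 to 10 rows; each row is the pose to reach, as a shift and turn from the pose commanded when the call began, along the tool's axes at that moment; what a row does not reach only later rows make up. A row lasts 1/10 s, in which the tool goes at most 50 mm and 8.59 degrees, less where a joint would pass 70% of its speed; a pose out of reach is approached as far as the arm can. A call with a gripper value outside its range is refused whole. The fingers move at their own pace and stop on an object; "grip_force" is the grip in N (left out, the last holds). Time passes only in rows, so rows that repeat a pose let the fingers close. It gives the time, the measured TCP pose, the force, the opening and the grip force at its end, in the units of the state.
- sensors.get_obs(): the state, without advancing time (a new reading comes with each control period).
- eyes.capture(name): name is "scene" or "top" or "wrist"; returns the picture (400x640x3 uint8, red, green, blue); there is no depth.
- eyes.get_calibration(name): a dict with "fx", "fy", "cx", "cy" (pixels), "k1" (the pictures are not rectified: a ray, as slopes to the right and down, at radius r is drawn at 1 + k1 r^2 times it, then the intrinsics apply), "T" (4x4, takes a point from camera to world coordinates). Camera axes: x right, y down, z forward; pixel columns grow to the right and rows downward; lengths in mm; the calibration is good to about 2 mm. A picture is of the moment at which its call begins: read the wrist's pose just before it. get_calibration takes no time and is no camera call; for the wrist camera it gives the pose at the moment of the call.
- job.close_job(): hands the job in; it is judged then, once.
The state is a dict: "time": time; "joint_pos": joint angles; "joint_vel": joint speeds; "joint_efforts": joint torques, N m; "ee_pos": TCP position; "ee_rot": TCP orientation; "force": force on the tool from outside, world axes, zero at the start; "ft_torque": the same for the moment, N m; "finger_gap": opening from 0.0 (shut) to 1.0 (fully open); "finger_force": force on a finger pad.
Only numpy, scipy, OpenCV 4.12 (cv2) and the standard library are available. Lean on these libraries where they do the work, as an engineer would, in place of code of your own. Each camera call takes 0.05 s, during which the arm holds its last target. There are 200 camera calls.

## Working session

There is one attempt and no reset: what is moved stays moved. The work goes in short steps, Python scripts to look and compute and a tool call to move; the robot and the scene stay as the last step left them, time stands still between calls to the robot, and variables do not carry over. Pictures are saved under pics/ and viewed, at most 10 in all, crops included, and the job is handed in when it is done.

Besides the shell and the picture viewer there is one more tool, called by a JSON object that holds its "op" and its "data". step_arm: Moves the arm, as the interface text tells. Its arguments: {"type":"object","properties":{"commands":{"type":"array","items":{"type":"object","properties":{"fingers":{"type":"number"},"xyz":{"type":"array","items":{"type":"number"}},"rot":{"type":"array","items":{"type":"number"}}}}},"grip_force":{"type":"number"}},"required":["commands"]}

```bash
mkdir -p pics
python3 - <<'E'
from rig import sensors, eyes
import cv2,numpy as np
o=sensors.get_obs();print(o)
for n in("scene","top"):
    cv2.imwrite(f"pics/{n}0.png",eyes.capture(n)[:,:,::-1]);c=eyes.get_calibration(n);print(c)
E
```

```text
{'time': 0.0, 'joint_pos': array([ 1.19985818e+00,  8.79461408e-02,  1.37230526e+00,  1.80609374e-05,
        1.68361800e+00, -1.03110988e-01]), 'joint_vel': array([-0.0013189 ,  0.00191026,  0.00015533, -0.00064856,  0.00049425,
       -0.00056447]), 'joint_efforts': array([ 3.88494882e-04, -3.51853251e+01, -3.13281548e+01, -6.59566490e-05,
        1.06661927e-02, -7.84136233e-06]), 'ee_pos': array([145.3650925 , 529.90245448, 230.11811332]), 'ee_rot': array([-2.76027217e-04,  1.33512613e-01,  9.91046460e-01, -1.10444177e-03]), 'force': array([ 0.35410278, -0.33189912,  0.24703694]), 'ft_torque': array([0.044475  , 0.02235926, 0.02641992]), 'finger_force': 0.0, 'finger_gap': 0.9969063121524696}
{'fx': 498.0311696345949, 'fy': 498.0311696345949, 'cx': 318.1809735962344, 'cy': 201.11125550237006, 'k1': -0.13520926802772423, 'T': array([[-8.51151032e-01,  4.38171618e-01, -2.89045936e-01,
         1.01919880e+03],
       [ 5.24913087e-01,  7.07479359e-01, -4.73222154e-01,
         7.87848463e+02],
       [-2.85848360e-03, -5.54507520e-01, -8.32173804e-01,
         1.46719714e+03],
       [ 0.00000000e+00,  0.00000000e+00,  0.00000000e+00,
         1.00000000e+00]])}
{'fx': 474.7907341345877, 'fy': 474.7907341345877, 'cx': 310.711796398859, 'cy': 192.43492152262405, 'k1': 0.005734057396572021, 'T': array([[-2.81884337e-02, -9.96053600e-01,  8.41584119e-02,
         4.25588881e+02],
       [-9.99462888e-01,  2.94921424e-02,  1.42880693e-02,
        -1.82482610e+01],
       [-1.67136947e-02, -8.37104511e-02, -9.96349945e-01,
         1.32609355e+03],
       [ 0.00000000e+00,  0.00000000e+00,  0.00000000e+00,
         1.00000000e+00]])}
```

View pics/top0.png

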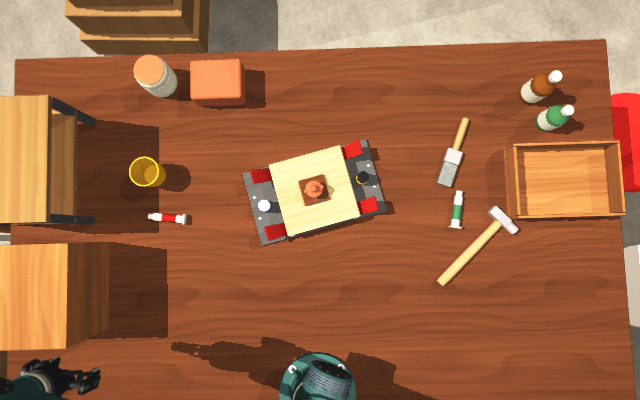

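View pics/scene0.png

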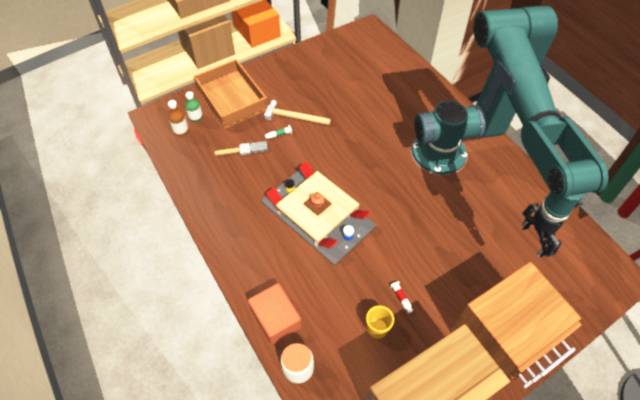

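The top view shows the board at about (315,190), yawed about 15°. The blue jar is at (265,206) on the left side and the ochre jar at (362,178) on the right. The scene view agrees, and the arm is clear of everything. Next I measure the board with the colour mask.

```bash
cat > h.py <<'E'
import cv2,numpy as np
from rig import sensors,eyes
def ray(cal,uv,z):
    K=np.array([[cal['fx'],0,cal['cx']],[0,cal['fy'],cal['cy']],[0,0,1.]])
    n=cv2.undistortPoints(np.float64(uv).reshape(-1,1,2),K,np.array([cal['k1'],0,0,0]))[:,0]
    d=np.c_[n,np.ones(len(n))]@cal['T'][:3,:3].T; o=cal['T'][:3,3]
    return (o+d*((z-o[2])/d[:,2])[:,None])[:,:2]
E
python3 - <<'E'
from h import *
for n,roi in(("top",(230,400,130,260)),("scene",(250,390,150,270))):
    im=cv2.imread(f"pics/{n}0.png");cal=eyes.get_calibration(n)
    hsv=cv2.cvtColor(im,cv2.COLOR_BGR2HSV)
    m=cv2.inRange(hsv,(18,40,190),(35,170,255));k=np.zeros_like(m);k[roi[2]:roi[3],roi[0]:roi[1]]=255;m&=k
    c=max(cv2.findContours(m,0,2)[0],key=cv2.contourArea)
    p=ray(cal,cv2.convexHull(c)[:,0],60.5)
    r=cv2.minAreaRect(p.astype(np.float32));print(n,r,cv2.boxPoints(r).round(1).tolist())
    red=(cv2.inRange(hsv,(0,190,90),(5,255,255))|cv2.inRange(hsv,(174,190,90),(180,255,255)))&k
    for q in cv2.findContours(red,0,2)[0]:
        if cv2.contourArea(q)>40:
            mm=cv2.moments(q);print(' red',mm['m10']/mm['m00'],mm['m01']/mm['m00'],cv2.contourArea(q),ray(cal,[[mm['m10']/mm['m00'],mm['m01']/mm['m00']]],60))
E
```

```text
top ((538.9326782226562, -8.280914306640625), (199.05392456054688, 200.74298095703125), 13.9243803024292) [[418.20001220703125, 65.19999694824219], [466.5, -129.6999969482422], [659.7000122070312, -81.80000305175781], [611.4000244140625, 113.0999984741211]]
 red 275.2845878136201 231.06523297491037 232.5 [[432.19224593  97.07307312]]
 red 367.35525321239606 205.16931216931215 220.5 [[ 494.02252703 -150.03258218]]
 red 260.3059984813971 174.96431283219437 219.5 [[583.67488622 134.09542484]]
 red 351.68289085545723 149.46238938053096 226.0 [[ 645.34144893 -113.65742813]]
scene ((542.5449829101562, -11.385528564453125), (203.4487762451172, 224.94378662109375), 13.87870979309082) [[416.79998779296875, 73.4000015258789], [470.79998779296875, -145.0], [668.2999877929688, -96.19999694824219], [614.2999877929688, 122.19999694824219]]
 red 327.3787878787879 242.2550505050505 66.0 [[588.83030008 138.77869379]]
 red 360.7077922077922 213.6038961038961 77.0 [[435.92913214 105.17469044]]
 red 273.1042584434655 195.24522760646107 113.5 [[ 649.08172722 -114.27049486]]
 red 305.95888399412627 169.0455212922173 113.5 [[ 495.50674444 -151.64967188]]
```

Board: 199 × 201 mm in the top view, which matches its size. Centre is (539, −8), yaw 13.9°. I go above the near-left corner with the tool aligned to the board.

{"op": "step_arm", "data": {"commands": [{"fingers":-1,"xyz":[-4.2,-4.0,0],"rot":[0,0,-3]},{"fingers":-1,"xyz":[-8.4,-8.0,0],"rot":[0,0,-6]},{"fingers":-1,"xyz":[-11.8,-11.1,0],"rot":[0,0,-9]},{"fingers":-1,"xyz":[-15.2,-14.3,0],"rot":[0,0,-12]},{"fingers":-1,"xyz":[-18.6,-17.5,0],"rot":[0,0,-15]},{"fingers":-1,"xyz":[-22.0,-20.7,0],"rot":[0,0,-18]},{"fingers":-1,"xyz":[-25.4,-23.9,0],"rot":[0,0,-21]},{"fingers":-1,"xyz":[-28.7,-27.0,0],"rot":[0,0,-24]},{"fingers":-1,"xyz":[-32.1,-30.2,0],"rot":[0,0,-27]},{"fingers":-1,"xyz":[-35.5,-33.4,2],"rot":[0,0,-29.3]}]}}

```text
time: 1.1
ee_pos: [401.2, 113.4, 214.0]
ee_rot: [0.003, -0.122, 0.992, 0.0]
force: [0.8, 0.2, -0.5]
finger_gap: -0.001
finger_force: 0.0
```

```bash
cat > t.py <<'E'
from h import *
from scipy.spatial.transform import Rotation as R
import sys
C=np.array([538.9,-8.3]);a=np.radians(13.92);B=np.array([[np.cos(a),-np.sin(a)],[np.sin(a),np.cos(a)]])
o=sensors.get_obs();q=o['ee_rot'];M=R.from_quat([q[1],q[2],q[3],q[0]]).as_matrix()
print('t',o['time'],'board xy',B.T@(o['ee_pos'][:2]-C),'z',o['ee_pos'][2],'F',o['force'],'gap',o['finger_gap'])
print('err rot tool deg',np.degrees((R.from_matrix(M).inv()*R.from_matrix(np.array([[-B[0,0],B[0,1],0],[-B[1,0],B[1,1],0],[0,0,-1]]))).as_rotvec()))
if len(sys.argv)>1:
    bx,by,z=map(float,sys.argv[1:4]);p=np.r_[C+B@[bx,by],z]
    print('shift cm',M.T@(p-o['ee_pos'])/10)
E
python3 t.py -78 64 110
```

```text
t 1.1 board xy [-104.35118356  151.24891943] z 213.96751034883314 F [ 0.84526659  0.23361648 -0.54111257] gap -0.0011091787759276509
err rot tool deg [-0.02261025  0.37212487  0.13070846]
shift cm [-2.54762122 -8.72669682 10.41702496]
```

{"op": "step_arm", "data": {"commands": [{"fingers":-1,"xyz":[-1.2,-4.3,3],"rot":[0,0,0]},{"fingers":-1,"xyz":[-2.5,-8.7,5],"rot":[0,0,0]},{"fingers":-1,"xyz":[-2.5,-8.7,9],"rot":[0,0,0]},{"fingers":-1,"xyz":[-2.5,-8.7,12],"rot":[0,0,0]},{"fingers":-1,"xyz":[-2.5,-8.7,12],"rot":[0,0,0]},{"fingers":-1,"xyz":[-2.5,-8.7,12],"rot":[0,0,0]}]}}

```text
time: 1.7
ee_pos: [444.1, 36.7, 91.6]
ee_rot: [-0.001, -0.122, 0.993, 0.0]
force: [-1.1, 0.2, 1.0]
finger_gap: 0.001
finger_force: 0.0
```

```bash
python3 t.py -78 64 70; python3 -c "
from h import *
cv2.imwrite('pics/s1.png',cv2.resize(eyes.capture('scene')[120:280,220:420,::-1],(800,640))[:600])"
```

```text
t 1.7 board xy [-81.20157921  66.46835379] z 91.59365256969973 F [-1.11024925  0.20721102  1.03662139] gap 0.001108706811622009
err rot tool deg [ 0.02665541 -0.06285079  0.04165225]
shift cm [-0.3223465  -0.2480734   2.15889774]
```

View pics/s1.png

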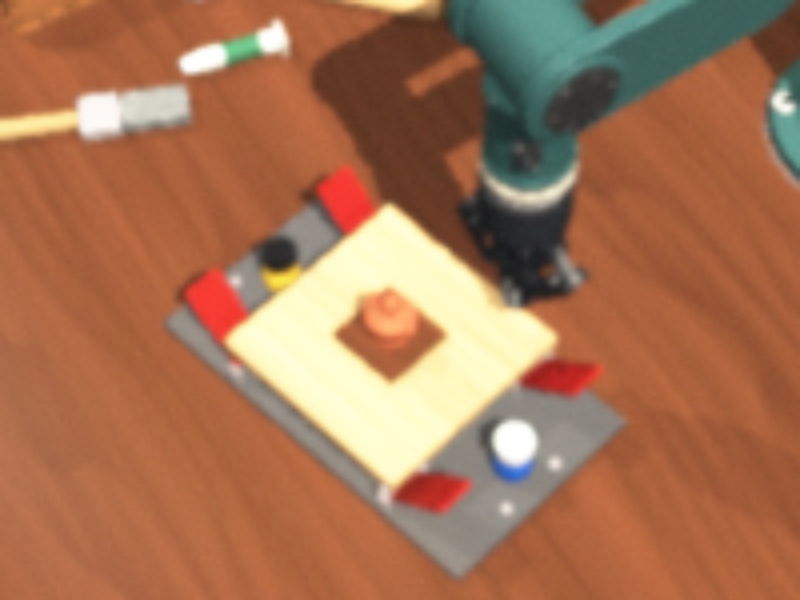

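The fingertips are above the near-left corner, and the board and tabs are unchanged.

{"op": "step_arm", "data": {"commands": [{"fingers":-1,"xyz":[-0.3,-0.2,1],"rot":[0,0,0]},{"fingers":-1,"xyz":[-0.3,-0.2,2],"rot":[0,0,0]},{"fingers":-1,"xyz":[-0.3,-0.2,2.6],"rot":[0,0,0]},{"fingers":-1,"xyz":[-0.3,-0.2,2.9],"rot":[0,0,0]},{"fingers":-1,"xyz":[-0.3,-0.2,3.1],"rot":[0,0,0]},{"fingers":-1,"xyz":[-0.3,-0.2,3.2],"rot":[0,0,0]},{"fingers":-1,"xyz":[-0.3,-0.2,3.3],"rot":[0,0,0]}]}}

```text
time: 2.45
ee_pos: [447.6, 35.6, 59.1]
ee_rot: [-0.0, -0.122, 0.993, 0.0]
force: [-2.9, -0.1, 4.3]
finger_gap: 0.001
finger_force: 2.2
```

```bash
python3 t.py -78 64 58
```

```text
t 2.45 board xy [-78.04888154  64.55413161] z 59.1182839764632 F [-2.9158662  -0.10191092  4.32056962] gap 0.0012584318921520616
err rot tool deg [ 0.02660631 -0.01218068  0.04209629]
shift cm [-0.00487119 -0.05546867  0.11180162]
```

{"op": "step_arm", "data": {"commands": [{"fingers":-1,"xyz":[0,0,0.1],"rot":[0,0,0]},{"fingers":-1,"xyz":[0,0,0.2],"rot":[0,0,0]},{"fingers":-1,"xyz":[0,0,0.2],"rot":[0,0,0]}]}}

```text
time: 2.75
ee_pos: [447.5, 35.7, 56.8]
ee_rot: [-0.0, -0.122, 0.993, 0.0]
force: [-2.9, 0.7, 5.6]
finger_gap: 0.002
finger_force: 2.7
```

{"op": "step_arm", "data": {"commands": [{"fingers":-1,"xyz":[0,0,0.1],"rot":[0,0,0]},{"fingers":-1,"xyz":[0,0,0.15],"rot":[0,0,0]},{"fingers":-1,"xyz":[0,0,0.15],"rot":[0,0,0]},{"fingers":-1,"xyz":[0,0,0.15],"rot":[0,0,0]}]}}

```text
time: 3.15
ee_pos: [447.6, 35.7, 55.5]
ee_rot: [-0.0, -0.122, 0.993, 0.0]
force: [-4.2, 1.8, 6.6]
finger_gap: -0.001
finger_force: 3.0
```

{"op": "step_arm", "data": {"commands": [{"fingers":-1,"xyz":[0,0,0.05],"rot":[0,0,0]},{"fingers":-1,"xyz":[0,0,0.1],"rot":[0,0,0]},{"fingers":-1,"xyz":[0,0,0.1],"rot":[0,0,0]},{"fingers":-1,"xyz":[0,0,0.1],"rot":[0,0,0]}]}}

```text
time: 3.55
ee_pos: [447.6, 35.7, 55.0]
ee_rot: [-0.0, -0.122, 0.993, 0.0]
force: [-5.1, 1.4, 8.9]
finger_gap: -0.001
finger_force: 4.5
```

```bash
python3 t.py -78 64 58; python3 -c "
from h import *
cv2.imwrite('pics/s2.png',cv2.resize(eyes.capture('scene')[120:280,220:420,::-1],(800,640))[:600])"
```

```text
t 3.55 board xy [-77.9872799   64.70163046] z 55.03661697810992 F [-5.09672425  1.42468859  8.91452144] gap -0.0013028311544377143
err rot tool deg [ 0.0453637  -0.00074614  0.03991199]
shift cm [ 0.00132466 -0.06992749 -0.29639374]
```

View pics/s2.png

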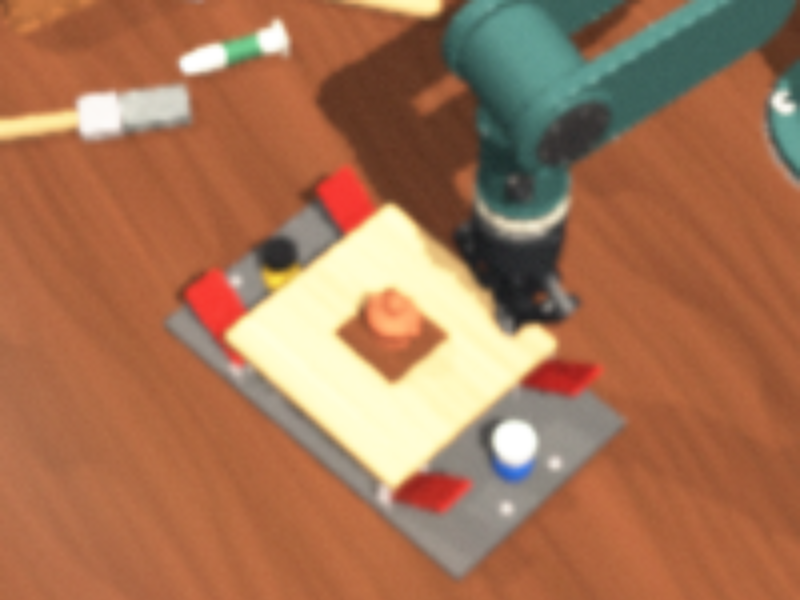

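The near-left corner sank from about 60 to 55 mm at only 5–6 N. It then stiffened to 9 N at its stop, so this is the rocking corner. The jars and tabs are unchanged. I lift off and go over its tab.

{"op": "step_arm", "data": {"commands": [{"fingers":-1,"xyz":[0,0,-1],"rot":[0,0,0]},{"fingers":-1,"xyz":[0,0,-3],"rot":[0,0,0]},{"fingers":-1,"xyz":[0,0,-5.5],"rot":[0,0,0]},{"fingers":-1,"xyz":[0,2.5,-5.5],"rot":[0,0,0]},{"fingers":-1,"xyz":[0,5,-5.5],"rot":[0,0,0]},{"fingers":-1,"xyz":[0,7.7,-5.5],"rot":[0,0,0]},{"fingers":-1,"xyz":[0,7.7,-5.5],"rot":[0,0,0]},{"fingers":-1,"xyz":[0,7.7,-5.5],"rot":[0,0,0]}]}}

```text
time: 4.4
ee_pos: [429.6, 110.1, 109.2]
ee_rot: [0.001, -0.122, 0.993, -0.0]
force: [0.3, 0.4, 0.3]
finger_gap: 0.0
finger_force: 0.0
```

```bash
python3 t.py -78 142 21
```

```text
t 4.4 board xy [-77.62721039 141.19700653] z 109.21142975982558 F [0.26301099 0.43013355 0.31576515] gap 0.0003056760364876085
err rot tool deg [-0.05827226  0.05904567  0.10942489]
shift cm [0.04620745 0.08935049 8.82101369]
```

{"op": "step_arm", "data": {"commands": [{"fingers":-1,"xyz":[0,0.1,1.5],"rot":[0,0,0]},{"fingers":-1,"xyz":[0,0.1,3],"rot":[0,0,0]},{"fingers":-1,"xyz":[0,0.1,3.8],"rot":[0,0,0]},{"fingers":-1,"xyz":[0,0.1,4.6],"rot":[0,0,0]},{"fingers":-1,"xyz":[0,0.1,5.4],"rot":[0,0,0]},{"fingers":-1,"xyz":[0,0.1,6.2],"rot":[0,0,0]},{"fingers":-1,"xyz":[0,0.1,7.0],"rot":[0,0,0]},{"fingers":-1,"xyz":[0,0.1,7.6],"rot":[0,0,0]},{"fingers":-1,"xyz":[0,0.1,8.1],"rot":[0,0,0]},{"fingers":-1,"xyz":[0,0.1,8.4],"rot":[0,0,0]}]}}

```text
time: 5.4
ee_pos: [428.7, 111.2, 24.5]
ee_rot: [-0.0, -0.122, 0.993, 0.0]
force: [-0.4, 0.8, 1.4]
finger_gap: 0.003
finger_force: 0.8
```

```bash
python3 t.py -78 142 20.5
```

```text
t 5.4 board xy [-78.20849841 142.49354362] z 24.54444311387562 F [-0.43795289  0.81343268  1.36296574] gap 0.002512986325173525
err rot tool deg [ 0.01763826 -0.03251433  0.04668955]
shift cm [-0.02103907 -0.04949593  0.40441721]
```

{"op": "step_arm", "data": {"commands": [{"fingers":-1,"xyz":[0,0,0.2],"rot":[0,0,0]},{"fingers":-1,"xyz":[0,0,0.3],"rot":[0,0,0]},{"fingers":-1,"xyz":[0,0,0.35],"rot":[0,0,0]},{"fingers":-1,"xyz":[0,0,0.4],"rot":[0,0,0]},{"fingers":-1,"xyz":[0,0,0.4],"rot":[0,0,0]}]}}

```text
time: 5.9
ee_pos: [428.9, 111.0, 21.1]
ee_rot: [0.0, -0.122, 0.993, -0.0]
force: [0.2, 0.1, 1.1]
finger_gap: 0.003
finger_force: 0.3
```

{"op": "step_arm", "data": {"commands": [{"fingers":-1,"xyz":[0,0,0.1],"rot":[0,0,0]},{"fingers":-1,"xyz":[0,0,0.15],"rot":[0,0,0]},{"fingers":-1,"xyz":[0,0,0.2],"rot":[0,0,0]},{"fingers":-1,"xyz":[0,0,0.2],"rot":[0,0,0]}]}}

```text
time: 6.3
ee_pos: [429.1, 111.0, 20.8]
ee_rot: [-0.0, -0.122, 0.993, -0.0]
force: [-5.2, 0.2, 11.3]
finger_gap: -0.002
finger_force: 5.6
```

The tab is against its stop: 11 N at 20.8 mm. I go up, back over the corner, and look.

{"op": "step_arm", "data": {"commands": [{"fingers":-1,"xyz":[0,0,-2],"rot":[0,0,0]},{"fingers":-1,"xyz":[0,0,-5],"rot":[0,0,0]},{"fingers":-1,"xyz":[0,0,-9],"rot":[0,0,0]},{"fingers":-1,"xyz":[0,-2.5,-9],"rot":[0,0,0]},{"fingers":-1,"xyz":[0,-5,-9],"rot":[0,0,0]},{"fingers":-1,"xyz":[0,-7.8,-9],"rot":[0,0,0]},{"fingers":-1,"xyz":[0,-7.8,-7],"rot":[0,0,0]},{"fingers":-1,"xyz":[0,-7.8,-6],"rot":[0,0,0]},{"fingers":-1,"xyz":[0,-7.8,-6],"rot":[0,0,0]}]}}

```text
time: 7.2
ee_pos: [446.0, 35.4, 76.9]
ee_rot: [-0.002, -0.121, 0.993, 0.0]
force: [-0.3, -0.3, -1.0]
finger_gap: 0.004
finger_force: 0.0
```

```bash
python3 t.py -78 64 61; python3 -c "
from h import *
cv2.imwrite('pics/s3.png',cv2.resize(eyes.capture('scene')[120:280,220:420,::-1],(800,640))[:600])"
```

```text
t 7.2 board xy [-79.65481889  64.80250032] z 76.94475124300774 F [-0.27316593 -0.34555266 -0.98626946] gap 0.004050216131614467
err rot tool deg [ 0.08015497 -0.26515076  0.03179869]
shift cm [-0.17281348 -0.08257391  1.59357846]
```

View pics/s3.png

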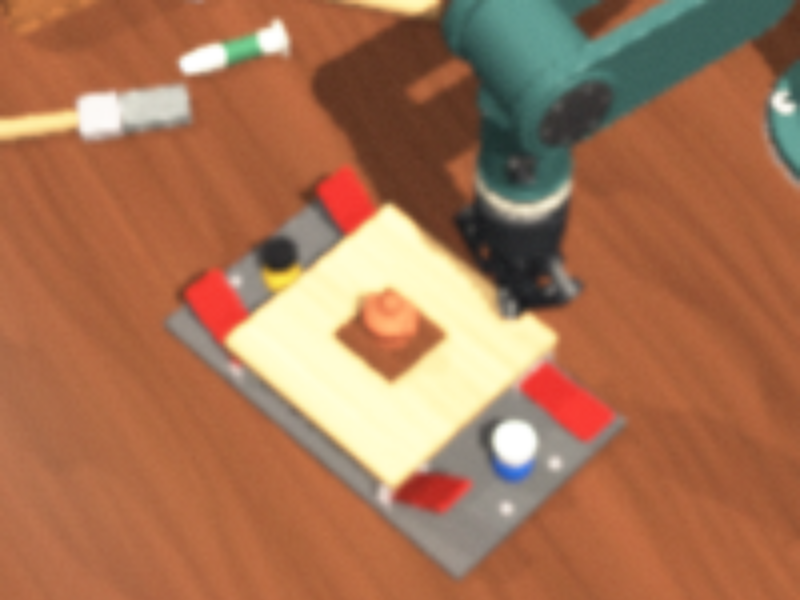

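The near-left tab now lies flat at (568,402). The other three stand and the board has not moved. Now the proof press.

{"op": "step_arm", "data": {"commands": [{"fingers":-1,"xyz":[0,0,0.6],"rot":[0,0,0]},{"fingers":-1,"xyz":[0,0,1.2],"rot":[0,0,0]},{"fingers":-1,"xyz":[0,0,1.5],"rot":[0,0,0]},{"fingers":-1,"xyz":[0,0,1.6],"rot":[0,0,0]},{"fingers":-1,"xyz":[0,0,1.7],"rot":[0,0,0]},{"fingers":-1,"xyz":[0,0,1.8],"rot":[0,0,0]},{"fingers":-1,"xyz":[0,0,1.8],"rot":[0,0,0]}]}}

```text
time: 7.95
ee_pos: [447.8, 35.4, 61.2]
ee_rot: [0.0, -0.122, 0.993, 0.0]
force: [0.5, 0.1, 1.2]
finger_gap: -0.001
finger_force: 0.0
```

```bash
python3 t.py -78 64 59
```

```text
t 7.95 board xy [-77.90596017  64.32506809] z 61.15128485255355 F [0.49774638 0.06464978 1.17839571] gap -0.0010765708932700896
err rot tool deg [0.00261024 0.00765753 0.03737796]
shift cm [ 0.00945394 -0.03251046  0.21512574]
```

{"op": "step_arm", "data": {"commands": [{"fingers":-1,"xyz":[0,0,0.1],"rot":[0,0,0]},{"fingers":-1,"xyz":[0,0,0.2],"rot":[0,0,0]},{"fingers":-1,"xyz":[0,0,0.25],"rot":[0,0,0]},{"fingers":-1,"xyz":[0,0,0.3],"rot":[0,0,0]},{"fingers":-1,"xyz":[0,0,0.3],"rot":[0,0,0]}]}}

```text
time: 8.45
ee_pos: [447.9, 35.5, 59.3]
ee_rot: [0.0, -0.122, 0.993, 0.0]
force: [-2.8, 0.0, 6.0]
finger_gap: 0.0
finger_force: 3.7
```

{"op": "step_arm", "data": {"commands": [{"fingers":-1,"xyz":[0,0,0.05],"rot":[0,0,0]},{"fingers":-1,"xyz":[0,0,0.1],"rot":[0,0,0]},{"fingers":-1,"xyz":[0,0,0.1],"rot":[0,0,0]},{"fingers":-1,"xyz":[0,0,0.1],"rot":[0,0,0]}]}}

```text
time: 8.85
ee_pos: [448.0, 35.5, 59.2]
ee_rot: [0.0, -0.122, 0.993, 0.0]
force: [-5.6, 0.4, 10.7]
finger_gap: -0.002
finger_force: 6.0
```

The corner holds at 59.2 mm under 10.7 N, where before it sank to 55. I hold the press a moment, then retreat.

{"op": "step_arm", "data": {"commands": [{"fingers":-1,"xyz":[0,0,0],"rot":[0,0,0]},{"fingers":-1,"xyz":[0,0,0],"rot":[0,0,0]},{"fingers":-1,"xyz":[0,0,0],"rot":[0,0,0]},{"fingers":-1,"xyz":[0,0,0],"rot":[0,0,0]}]}}

```text
time: 9.25
ee_pos: [448.0, 35.5, 59.2]
ee_rot: [0.0, -0.122, 0.993, 0.0]
force: [-5.6, 0.3, 11.7]
finger_gap: 0.002
finger_force: 6.0
```

{"op": "step_arm", "data": {"commands": [{"fingers":-1,"xyz":[0,0,-1],"rot":[0,0,0]},{"fingers":-1,"xyz":[0,0,-4],"rot":[0,0,0]},{"fingers":-1,"xyz":[0,0,-8],"rot":[0,0,0]},{"fingers":-1,"xyz":[0,0,-12],"rot":[0,0,0]},{"fingers":-1,"xyz":[4,4,-14],"rot":[0,0,0]},{"fingers":-1,"xyz":[6,8,-15],"rot":[0,0,0]},{"fingers":-1,"xyz":[6,8,-15],"rot":[0,0,0]},{"fingers":-1,"xyz":[6,8,-15],"rot":[0,0,0]},{"fingers":-1,"xyz":[6,8,-15],"rot":[0,0,0]}]}}

```text
time: 10.15
ee_pos: [370.6, 98.1, 206.6]
ee_rot: [-0.0, -0.121, 0.993, -0.0]
force: [-0.1, 0.2, 0.4]
finger_gap: -0.001
finger_force: 0.0
```

```bash
python3 -c "
from h import *
cv2.imwrite('pics/s4.png',cv2.resize(eyes.capture('scene')[120:280,220:420,::-1],(800,640))[:600])"
```

```text
(no output)
```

View pics/s4.png

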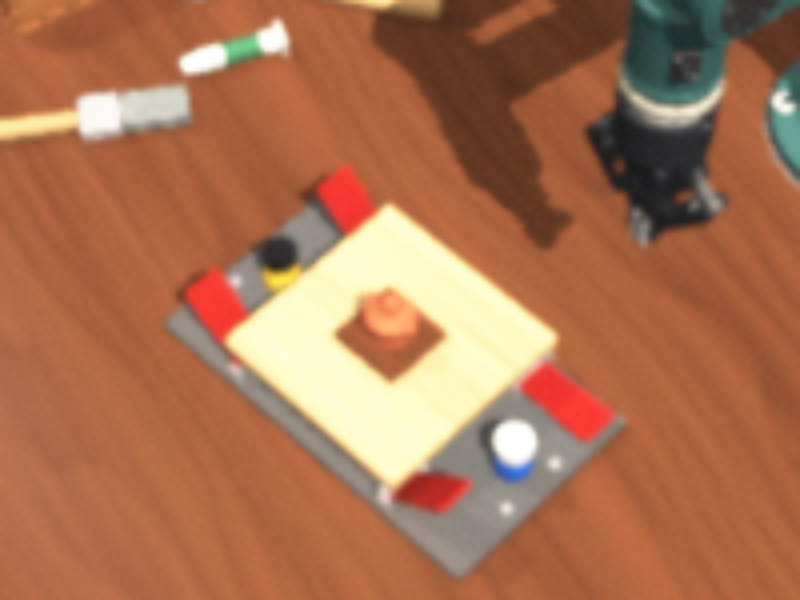

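The arm is clear. The near-left tab is flat at (568,402), the other three stand, and the board is in place.

```bash
python3 -c "
from rig import job
print(job.close_job())"
```

```text
the job is handed in; nothing more can be done
None
```

The near-left corner was the one that rocked (it was the first I pressed, so the other three were not tested); its shim is now flat and held the corner at 59.2 mm under about 11 N, the other three shims still stand, and the job is handed in, though no verdict came back.

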